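Find the seat with the doming punch and hold it ready over the cup

TASK

Take the punch with the biggest head out of the wooden rack, lift it higher than all the jars and carry it upright across to the steel doming block, and lower it into the block's widest cup until you feel it seat; let it rest there lightly for a moment without pressing hard. Then raise it until its nose is about a centimetre clear above the block's top face, so that a metal blank can be slipped underneath, and finish while still holding it there: steady, upright, centred over that cup and touching nothing but the gripper. Leave the other two punches in the rack, and do not disturb the jars or the other things on the bench.

Things in the scene. Friction and masses are not known exactly. Their poses are not given: they have to be found in the camera images.
- punch_a_mid (a point): The punch to use: the steel doming punch standing nose down in the rack, 92 mm long: head 24 mm in diameter up to 22 mm above the nose (flat 14 mm wide at the nose), then from 29 mm up a plain round shank 15 mm in diameter. Weighs about 160 g. Point half-way up its axis, 46 mm above the nose; z runs up the shank. It starts in any of the rack's three holes.
- punch_a_nose (a point): centre of that punch's flat nose, the lowest point of its axis
- cup (a point): centre of the mouth of the widest of the doming block's four cups, level with the block's top face; z is up. This cup is round, 34 mm in diameter and 10 mm deep, with a flat floor and its rim chamfered 3 mm.
- block_top (a point): centre of the top face of the dark steel doming block, 100 x 100 x 30 mm, turned any way; near each corner, 24 mm off both centre lines, a round cup (34, 26, 20, 15 mm wide). It sits on a springy pad, 120 x 120 mm, let into the bench: its top face is 46 to 57 mm above the bench and gives about 1 mm for every 4 N pressed on it (8 mm at most).
- rack: wooden punch rack, fixed: 75 x 190 x 26 mm, origin under its centre, long side along its own y. Three holes, 26 mm wide and 12 mm deep, at y = -60, 0, +60 mm hold the punches, whose tops are 106 mm above the bench; grip a shank along the rack's x. Rack and block stand on opposite sides (left and right) of the jars, either way round.
- punch_b_mid (a point): A punch to leave: steel doming punch standing nose down in the rack, 92 mm long: head 18 mm in diameter up to 22 mm above the nose (flat 11 mm wide at the nose), then from 29 mm up a plain round shank 12 mm in diameter. Point half-way up its axis, 46 mm above the nose; z runs up the shank.
- punch_c_mid (a point): A punch to leave: steel doming punch standing nose down in the rack, 92 mm long: head 13 mm in diameter up to 22 mm above the nose (flat 8 mm wide at the nose), then from 29 mm up a plain round shank 9 mm in diameter. Point half-way up its axis, 46 mm above the nose; z runs up the shank.
- jar_tall_mid (a point): closed jar, 60 mm in diameter, 105 mm high, between rack and block; point at its centre
- jar_mid_mid (a point): closed jar, 68 mm in diameter, 85 mm high, between rack and block; point at its centre
- jar_wide_mid (a point): closed jar, 72 mm in diameter, 95 mm high, between rack and block; point at its centre
- bangle_mid (a point): brass bangle lying flat, 66 mm outside, 14 mm high; point at its centre
- mallet_mid (a point): wooden mallet lying down, about 210 mm long, 44 mm high; point on its axis near the balance point
- beaker_mid (a point): white open beaker, 68 mm wide at the rim, 75 mm high; point at its centre

How it is judged:
By the outcome, as a careful person would: the job done as asked, in the order asked, and still so for the second after the job is handed in, while the arm keeps its last pose, push and grip.
It also fails if it takes over 45 s, if anything falls off the work surface, if the arm or the gripper's body presses on something with over 40 N, if the wrist force passes 120 N, or if a joint passes its speed limit or range.

ROBOT

A 6-joint arm with a two-finger parallel gripper is mounted at the origin on the work surface. World frame = base frame: x ahead of the robot, y to its left, z up, the work surface at z = 0. Lengths are in m, angles in rad, forces in N, time in s.
With the tool pointing down it reaches from about 0.375 to 0.975 m from the base axis. Payload 3.8 kg.
Tool frame: the origin (TCP) lies on the mounting face of the last link; the fingertips stand 173 mm ahead of it and the grasp point (between the pads) lies 155 mm ahead of it; z points along the fingers, y is the direction in which the jaws open and shut (so a half turn about z gives the same grasp; the last joint's range is limited). The gripper opens to 85 mm and grips with 20 to 120 N. Pads are 22 mm wide; open, the fingers measure 114 mm over their backs; the gripper's body (76 mm by 85 mm) begins 54 mm behind the grasp point. The pads swing forward as they close: fully open they stand 13 mm farther back than shut.
Start: joints at [1.164, 0.264, 1.604, -0, 1.274, -0.037], TCP at [0.244, 0.629, 0.405] pointing down, gripper open.
Joint ranges: [-2.63, 2.63], [-0.94, 2.18], [0.31, 2.57], [-1.31, 4.45], [0, 2.66], [-2.55, 2.55]. Speed limits (rad/s): [2.57, 2.57, 3.14, 3.14, 3.14, 3.14].

INTERFACE

Orientations are given as a rotation vector (axis times angle).
In Python, from workcell import bot gives the robot as it stands.
- The arm moves only by the shell command python3 -m jog 'ROWS' [FORCE]. ROWS is JSON, a list that holds one entry, the list of rows, each a list of 7 numbers: the closure, from 0 (fully open) to 1 (shut), then the shift along the tool's x, y, z in cm, then the turn, a rotation vector about the tool's x, y, z in rad. A call has 1 to 12 rows; each row is the pose to reach, as a shift and turn from the pose commanded when the call began, along the tool's axes at that moment; what a row does not reach only later rows make up. A row lasts 1/8 s, in which the tool goes at most 62.5 mm and 10.7 degrees, less where a joint would pass 70% of its speed; a pose out of reach is approached as far as the arm can. A call with a gripper value outside its range is refused whole. The fingers move at their own pace and stop on an object; FORCE is the grip in N (left out, the last holds). Time passes only in rows, so rows that repeat a pose let the fingers close. It gives the time, the measured TCP pose, the force and the opening at its end, in the units of the state.
- bot.read_state(): the state, without advancing time (a new reading comes with each control period).
- bot.read_camera(name): name is "scene" or "top" or "wrist"; returns the picture (480x640x3 uint8, red, green, blue); there is no depth.
- bot.camera_model(name): a dict with "intrinsics" (3x3 intrinsics, pixels), "k1" (the pictures are not rectified: a ray, as slopes to the right and down, at radius r is drawn at 1 + k1 r^2 times it, then the intrinsics apply), "rvec" (rotation vector, rad) and "tvec" (3), from world to camera coordinates, as OpenCV has them. Camera axes: x right, y down, z forward; pixel columns grow to the right and rows downward; lengths in m; the calibration is good to about 2 mm. A picture is of the moment at which its call begins: read the wrist's pose just before it. camera_model takes no time and is no camera call; for the wrist camera it gives the pose at the moment of the call.
- bot.finish_job(): hands the job in, once; it reports no verdict.
The state is a dict: "time": time; "q": joint angles; "joint_vel": joint speeds; "joint_torque": joint torques, N m; "tool_pos": TCP position; "tcp_rot": TCP orientation; "wrist_force": force on the tool from outside, world axes, zero at the start; "torque": the same for the moment, N m; "width": opening from 0.0 (shut) to 1.0 (fully open).
Only numpy, scipy, OpenCV 4.12 (cv2) and the standard library are available. Lean on these libraries where they do the work, as an engineer would, in place of code of your own. Each camera call takes 0.05 s, during which the arm holds its last target.

## Working session

There is one attempt and no reset: what is moved stays moved. The work goes in short steps, Python scripts to look and compute and a shell command to move; the robot and the scene stay as the last step left them, time stands still between calls to the robot, and variables do not carry over. Pictures are saved under pics/ and viewed, and the job is handed in when it is done.

```bash
mkdir -p pics; ls; python3 - <<'E'
from workcell import bot
import cv2
for n in ("scene","top","wrist"):
    m=bot.camera_model(n);print(n,m)
    cv2.imwrite(f"pics/{n}0.png",bot.read_camera(n)[:,:,::-1])
s=bot.read_state();print(s)
E
```

```text
pics
scene {'intrinsics': array([[515.62536199,   0.        , 318.4148506 ],
       [  0.        , 515.62536199, 240.90282099],
       [  0.        ,   0.        ,   1.        ]]), 'k1': -0.12140172944347676, 'rvec': array([ 2.14755788,  0.80477566, -0.34828537]), 'tvec': array([-0.44491321, -0.21862817,  1.3829568 ])}
top {'intrinsics': array([[548.71356676,   0.        , 319.71931589],
       [  0.        , 548.71356676, 231.37013364],
       [  0.        ,   0.        ,   1.        ]]), 'k1': -0.14645532970527975, 'rvec': array([ 2.16798746, -2.11357893,  0.15895384]), 'tvec': array([-0.00759633,  0.62508406,  1.20227022])}
wrist {'intrinsics': array([[348.7583252 ,   0.        , 316.08051433],
       [  0.        , 348.7583252 , 239.1566193 ],
       [  0.        ,   0.        ,   1.        ]]), 'k1': -0.0430979499762342, 'rvec': array([-2.37800523, -1.62799268, -0.24594524]), 'tvec': array([-0.67351256, -0.03691639,  0.37962724])}
{'time': 0.15, 'q': array([ 1.16412585e+00,  2.64613103e-01,  1.60508765e+00,  1.51982350e-05,
        1.27371622e+00, -3.69077202e-02]), 'joint_vel': array([ 2.94306402e-05, -2.38678014e-03, -5.87773557e-03,  7.16843787e-04,
       -6.30698417e-04, -1.68852704e-03]), 'joint_torque': array([ 5.05884800e-04, -5.15908849e+01, -3.67957234e+01,  4.63688173e-05,
        8.10641621e-03, -1.95525780e-05]), 'tool_pos': array([0.24383858, 0.62912937, 0.40361074]), 'tcp_rot': array([-5.77449053e-01, -3.08764293e+00,  2.79005444e-03]), 'wrist_force': array([-0.65473598, -0.41777835,  0.10069349]), 'torque': array([-0.00542675,  0.01096105,  0.02556819]), 'width': 0.9986792695714011}
```

View pics/scene0.png

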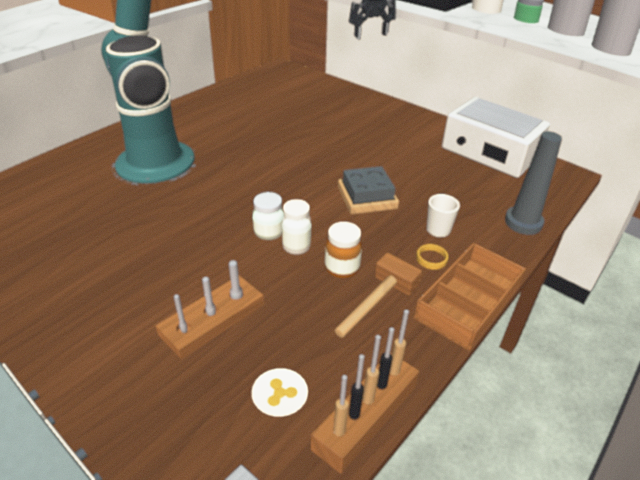

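View pics/top0.png

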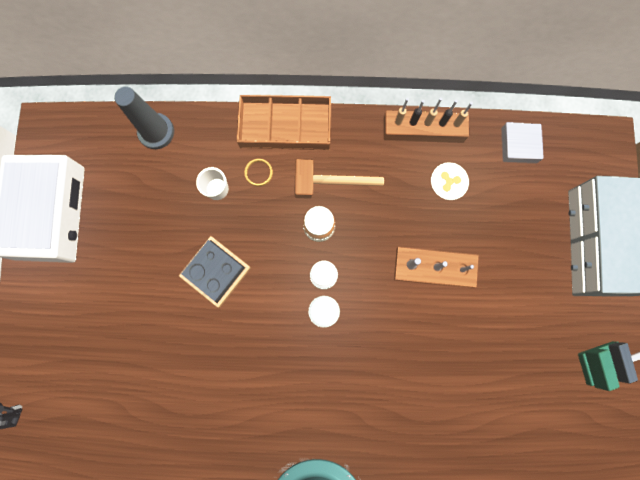

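View pics/wrist0.png

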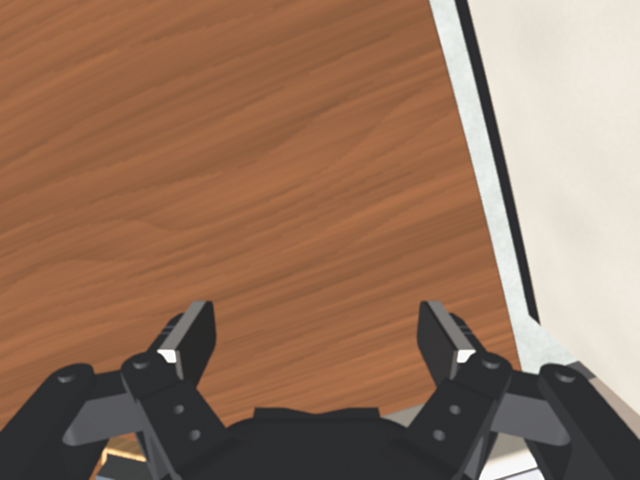

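The scene picture shows the rack with three punches left of the jars and the block beyond them. In the top picture the rack is at about (437,267) with the fattest punch at its left hole (415,262). The block is at (214,272), with its widest cup apparently on the left at (197,271). The wrist view shows only bench and the fingers.

```bash
cat > h.py <<'E'
import numpy as np, cv2
from workcell import bot
from scipy.spatial.transform import Rotation as R
def slopes(m,px):
    K=m["intrinsics"];px=np.atleast_2d(px).astype(float)
    d=np.c_[(px[:,0]-K[0,2])/K[0,0],(px[:,1]-K[1,2])/K[1,1]]
    u=d.copy()
    for _ in range(30): u=d/(1+m["k1"]*(u**2).sum(1,keepdims=True))
    return u
def rays(m,px):
    u=slopes(m,px);Rm=R.from_rotvec(m["rvec"]).as_matrix()
    D=np.c_[u,np.ones(len(u))]@Rm
    return -Rm.T@m["tvec"],D
def plane(m,px,z):
    o,D=rays(m,px);return o+D*((z-o[2])/D[:,2])[:,None]
def proj(m,P):
    P=np.atleast_2d(P);c=P@R.from_rotvec(m["rvec"]).as_matrix().T+m["tvec"]
    u=c[:,:2]/c[:,2:];u=u*(1+m["k1"]*(u**2).sum(1,keepdims=True));K=m["intrinsics"]
    return u*[K[0,0],K[1,1]]+[K[0,2],K[1,2]]
E
python3 - <<'E'
from h import *
im=cv2.imread("pics/top0.png")
a=cv2.resize(im[225:320,165:265],(800,760),interpolation=cv2.INTER_CUBIC)[:600]
a=cv2.resize(im[232:312,170:260],(675,600),interpolation=cv2.INTER_CUBIC)
cv2.imwrite("pics/blk.png",a)
a=cv2.resize(im[240:295,385:490],(800,419),interpolation=cv2.INTER_CUBIC)
cv2.imwrite("pics/rck.png",a)
E
```

```text
(no output)
```

View pics/blk.png

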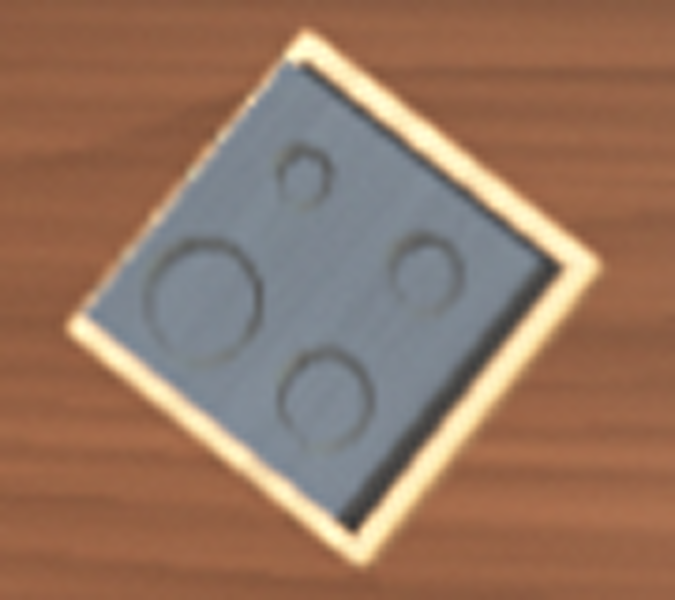

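View pics/rck.png

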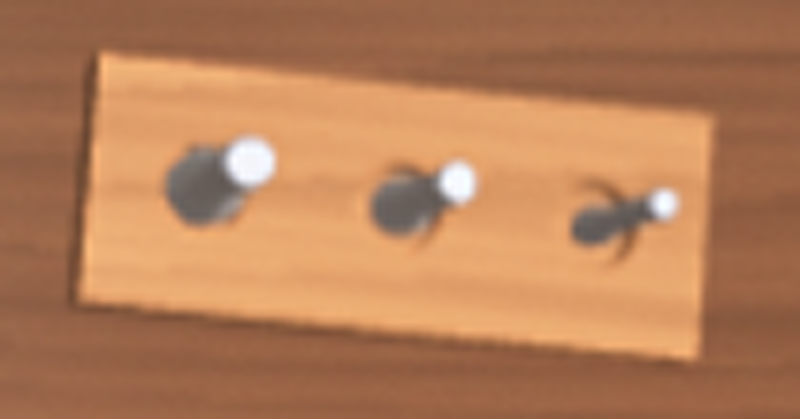

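The zoomed block shows the widest cup centred at about (197,272) in the full picture. The zoomed rack shows the top of the fattest punch at about (418,261). I'll turn these into positions and measure the rack's angle.

```bash
python3 - <<'E'
from h import *
m=bot.camera_model("top")
f=lambda p:np.array(p)*105/800+[385,240]
P=plane(m,[f([250,162]),f([457,183]),f([664,204])],.106);print("tops",P)
c=plane(m,[f([98,52]),f([715,115]),f([697,358]),f([80,303])],.026);print("rack",c, c.mean(0))
d=(c[0]-c[1])+(c[3]-c[2]);print("ydir ang",np.degrees(np.arctan2(d[1],d[0])))
d=P[0]-P[2];print(np.degrees(np.arctan2(d[1],d[0])),np.linalg.norm(d))
g=lambda p:np.array(p)/7.5+[170,232]
for z in (.046,.0515,.057):
  c=plane(m,[g([204,302]),g([326,400]),g([427,273]),g([303,176])],z);print("cups",z,c[0],np.linalg.norm(c[0]-c[1]),np.linalg.norm(c[1]-c[2]),c.mean(0))
cn=plane(m,[g([300,62]),g([85,318]),g([345,527]),g([560,268])],.05);print(cn.mean(0),np.linalg.norm(cn[0]-cn[1]))
for n,p in (("tall",[325,275]),("mid",[324,312]),("wide",[319,218])): print(plane(m,[p],.1))
print(plane(m,[[213,185]],.075),"beaker")
s=bot.read_state();print(R.from_rotvec(s["tcp_rot"]).as_matrix())
w=bot.camera_model("wrist");o,_=rays(w,[[0,0]]);print(o,s["tool_pos"],R.from_rotvec(w["rvec"]).as_matrix())
E
```

```text
tops [[ 0.55613436 -0.20574145  0.106     ]
 [ 0.55144641 -0.2652442   0.106     ]
 [ 0.54668139 -0.32528527  0.106     ]]
rack [[ 0.59676775 -0.17328085  0.026     ]
 [ 0.58181915 -0.36381163  0.026     ]
 [ 0.50746666 -0.35729712  0.026     ]
 [ 0.52043355 -0.16831732  0.026     ]] [ 0.55162178 -0.26567673  0.026     ]
ydir ang 85.79309540325579
85.47872276828768 0.11991698742790428
cups 0.046 [0.52420706 0.28442204 0.046     ] 0.048219978061559886 0.048800047328746536 [0.52960056 0.25063295 0.046     ]
cups 0.0515 [0.52381624 0.28316433 0.0515    ] 0.04800556559824139 0.048583055559392054 [0.52918575 0.24952548 0.0515    ]
cups 0.057 [0.52342542 0.28190661 0.057     ] 0.047791153134922965 0.048366063790037536 [0.52877094 0.24841801 0.057     ]
[0.52771248 0.24764608 0.05      ] 0.1010133392930091
[[ 0.52218606 -0.00581012  0.1       ]]
[[ 0.44282342 -0.00560642  0.1       ]]
[[0.64661409 0.01033474 0.1       ]]
[[0.72128942 0.25326595 0.075     ]] beaker
[[-9.32411468e-01  3.61397722e-01 -7.34963391e-04]
 [ 3.61398460e-01  9.32409977e-01 -1.66978515e-03]
 [ 8.18306482e-05 -1.82254146e-03 -9.99998336e-01]]
[0.17168568 0.65636411 0.37282802] [0.24383858 0.62912937 0.40361074] [[ 3.61929991e-01  9.32204846e-01 -8.98332561e-04]
 [ 8.90224309e-01 -3.45344727e-01  2.97048312e-01]
 [ 2.76599641e-01 -1.08310410e-01 -9.54862028e-01]]
```

```bash
python3 -m jog '[[[0,-3,-3.4,0,0,0,0.1],[0,-7.2,-8,0,0,0,0.21],[0,-11.4,-12.7,0,0,0,0.32],[0,-15.6,-17.4,0,0,0,0.43],[0,-19.6,-22,0,0,0,0.54],[0,-23.6,-26.6,0,0,0,0.65],[0,-27.6,-31.2,0,0,0,0.76],[0,-31.6,-35.7,0,0,0,0.87],[0,-35.6,-40.2,0,0,0,0.98],[0,-39.6,-44.7,0,0,0,1.08],[0,-43.6,-49.2,0,0,0,1.18],[0,-47.4,-53.3,0,0,0,1.278]]]'
cat > tgt.py <<'E'
import sys
from h import *
# python3 tgt.py x y z yaw(deg of tool y): shift in cm and turn in tool axes from measured pose
x,y,z,yaw=map(float,sys.argv[1:5]);s=bot.read_state()
T=R.from_rotvec(s["tcp_rot"]);a=np.radians(yaw)
ty=np.array([np.cos(a),np.sin(a),0]);tz=np.array([0,0,-1.]);D=R.from_matrix(np.c_[np.cross(ty,tz),ty,tz])
print("t",s["time"],"pos",s["tool_pos"].round(4),"shift cm",(T.inv().apply(np.array([x,y,z])-s["tool_pos"])*100).round(2),"turn",(T.inv()*D).as_rotvec().round(4),"F",s["wrist_force"].round(2),"w",round(s["width"],3))
E
python3 tgt.py .556 -.206 .36 -4.4
```

```text
time: 1.65
tool_pos: [0.4934, -0.041, 0.4046]
tcp_rot: [2.31, 2.13, 0.0]
wrist_force: [0.3, -0.7, 0.0]
width: 0.999
t 1.65 pos [ 0.4934 -0.041   0.4046] shift cm [-15.94   7.57   4.46] turn [ 0.0003 -0.0002 -0.0042] F [ 0.28 -0.7   0.01] w 0.999
```

```bash
python3 -m jog '[[[0,-4,1.9,1,0,0,0],[0,-8,3.8,2,0,0,0],[0,-12,5.7,3.4,0,0,0],[0,-15.9,7.6,4.5,0,0,-0.004],[0,-15.9,7.6,4.5,0,0,-0.004],[0,-15.9,7.6,4.5,0,0,-0.004]]]'
python3 - <<'E'
from h import *
m=bot.camera_model("wrist");im=bot.read_camera("wrist")[:,:,::-1].copy();cv2.imwrite("pics/w1.png",im)
print(proj(m,[[.556,-.206,.106],[.551,-.265,.106],[.556,-.206,.043],[.4,-.2,0]]))
E
python3 tgt.py .556 -.206 .36 -4.4
```

```text
time: 2.4
tool_pos: [0.5565, -0.2031, 0.3592]
tcp_rot: [-2.301, -2.137, 0.0]
wrist_force: [0.8, -1.0, -0.6]
width: 0.999
[[318.12310948 252.96260115]
 [317.13189555 329.67955769]
 [317.71833621 228.25774469]
 [158.30014462 222.20741018]]
t 2.45 pos [ 0.5565 -0.2027  0.3596] shift cm [-0.34 -0.03 -0.04] turn [-0.0006 -0.0006  0.004 ] F [0.18 0.09 1.06] w 0.998
```

View pics/w1.png

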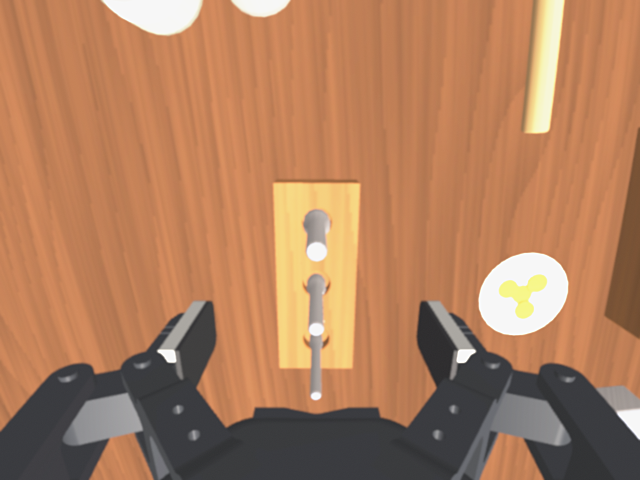

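The wrist picture shows the fat punch's top at (317,251), against a predicted (318,253), so the two cameras agree to within about 1 mm. The rack's long side runs straight along the image. I'll measure the top's centroid.

```bash
python3 - <<'E'
from h import *
m=bot.camera_model("wrist");im=cv2.imread("pics/w1.png")
def cen(img,x0,x1,y0,y1,t):
    g=img[y0:y1,x0:x1].min(2);k=(g>t).astype(np.uint8);n,l,s,c=cv2.connectedComponentsWithStats(k)
    i=1+np.argmax(s[1:,4]);print(s[i],c[i]+[x0,y0]);return c[i]+[x0,y0]
P=[plane(m,[cen(im,300,335,a,b,215)],.106)[0] for a,b in((235,265),(315,338),(385,403))];print(P)
d=P[0]-P[2];print(np.degrees(np.arctan2(d[1],d[0]))-90)
t=cv2.imread("pics/top0.png");mt=bot.camera_model("top")
print(plane(mt,[cen(t,408,428,252,272,190)],.106))
E
```

```text
[  7   7  20  19 295] [316.34576271 251.23389831]
[  9   8  15  13 148] [315.98648649 328.95945946]
[11  7 10  8 59] [315.52542373 395.55932203]
[array([ 0.55507229, -0.20445106,  0.106     ]), array([ 0.55043179, -0.26423722,  0.106     ]), array([ 0.54567747, -0.32394826,  0.106     ])]
-4.495323666261541
[ 7  6  6  6 29] [417.4137931  260.72413793]
[[ 0.55728416 -0.20486999  0.106     ]]
```

```bash
python3 -m jog '[[[0,-0.2,-0.05,2.5,0,0,0.002],[0,-0.2,-0.05,5.5,0,0,0.002],[0,-0.2,-0.05,8.5,0,0,0.002],[0,-0.2,-0.05,10.5,0,0,0.002],[0,-0.2,-0.05,11.6,0,0,0.002],[0,-0.2,-0.05,12.1,0,0,0.002],[0,-0.2,-0.05,12.1,0,0,0.002],[0,-0.2,-0.05,12.1,0,0,0.002]]]'
python3 - <<'E'
from h import *
m=bot.camera_model("wrist");im=bot.read_camera("wrist")[:,:,::-1].copy();cv2.imwrite("pics/w2.png",im)
print(proj(m,[[.5558,-.2048,.106]]))
E
python3 tgt.py .5558 -.2048 .238 -4.4
```

```text
time: 3.45
tool_pos: [0.5567, -0.2055, 0.2397]
tcp_rot: [2.302, 2.135, 0.001]
wrist_force: [-0.4, 0.1, 0.7]
width: 1.002
[[317.09075939 357.28266263]]
t 3.5 pos [ 0.5566 -0.2055  0.2397] shift cm [ 0.07 -0.09  0.17] turn [0.0017 0.0006 0.0017] F [0.35 0.24 0.26] w 1.001
```

View pics/w2.png

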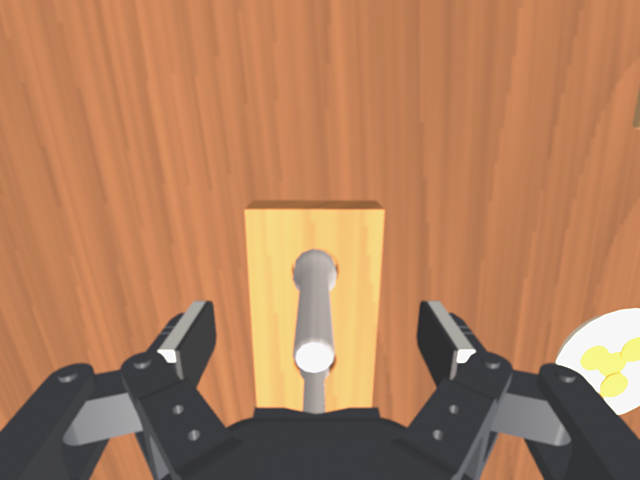

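The punch's top is at (315,356), between pads centred on column 316.5. It needs about 1 mm of trim and then closing.

```bash
python3 -m jog '[[[0,0.1,-0.09,0.15,0,0,0],[0,0.1,-0.09,0.15,0,0,0],[0.4,0.1,-0.09,0.15,0,0,0],[0.6,0.1,-0.09,0.15,0,0,0],[0.75,0.1,-0.09,0.15,0,0,0],[1,0.1,-0.09,0.15,0,0,0],[1,0.1,-0.09,0.15,0,0,0],[1,0.1,-0.09,0.15,0,0,0],[1,0.1,-0.09,0.15,0,0,0],[1,0.1,-0.09,0.15,0,0,0],[1,0.1,-0.09,0.15,0,0,0],[1,0.1,-0.09,0.15,0,0,0]]]' 60
python3 - <<'E'
from h import *
m=bot.camera_model("wrist");im=bot.read_camera("wrist")[:,:,::-1].copy();cv2.imwrite("pics/w3.png",im)
E
python3 tgt.py .5558 -.2048 .238 -4.4
```

```text
time: 5.0
tool_pos: [0.5554, -0.2042, 0.2373]
tcp_rot: [2.303, 2.136, 0.0]
wrist_force: [1.2, 0.4, -0.1]
width: 0.161
t 5.05 pos [ 0.5555 -0.2042  0.2373] shift cm [-0.06  0.04 -0.07] turn [0.0004 0.0001 0.0018] F [ 0.45 -0.2   1.35] w 0.161
```

View pics/w3.png

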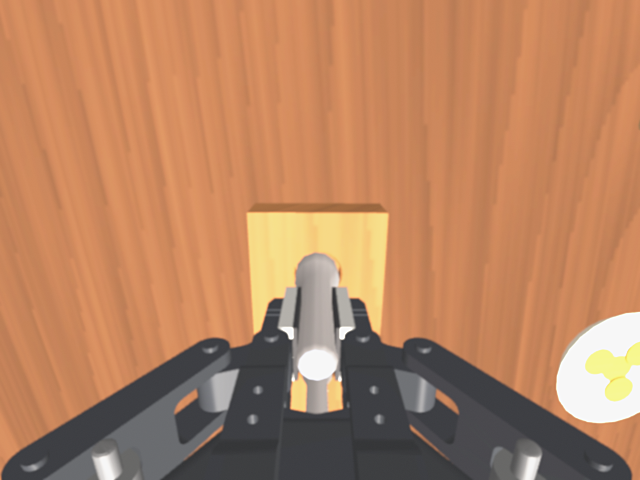

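The picture shows the shank held between the pads, with the punch top at (317,365). The opening of 0.161 is about 14 mm. Lifting straight up.

```bash
python3 -m jog '[[[1,0,0,-0.5,0,0,0],[1,0,0,-1.3,0,0,0],[1,0,0,-2.5,0,0,0],[1,0,0,-4.3,0,0,0],[1,0,0,-6.5,0,0,0],[1,0,0,-9,0,0,0],[1,0,0,-11.5,0,0,0],[1,0,0,-13.3,0,0,0],[1,0,0,-14.5,0,0,0],[1,0,0,-14.8,0,0,0],[1,0,0,-14.8,0,0,0]]]'
python3 - <<'E'
from h import *
for n in("wrist","scene"):
  im=bot.read_camera(n)[:,:,::-1].copy();cv2.imwrite(f"pics/{n}4.png",im)
a=im[150:390,100:420];cv2.imwrite("pics/s4.png",cv2.resize(a,None,fx=2.4,fy=2.4))
E
python3 tgt.py .5238 .2835 .385 -4.4
```

```text
time: 6.42
tool_pos: [0.5552, -0.2041, 0.3846]
tcp_rot: [-2.303, -2.136, 0.001]
wrist_force: [0.3, -0.7, -2.1]
width: 0.157
t 6.525 pos [ 0.555  -0.2041  0.384 ] shift cm [48.38 -6.77 -0.06] turn [-0.002  -0.0006  0.0018] F [ 0.44  0.11 -1.23] w 0.16
```

View pics/wrist4.png

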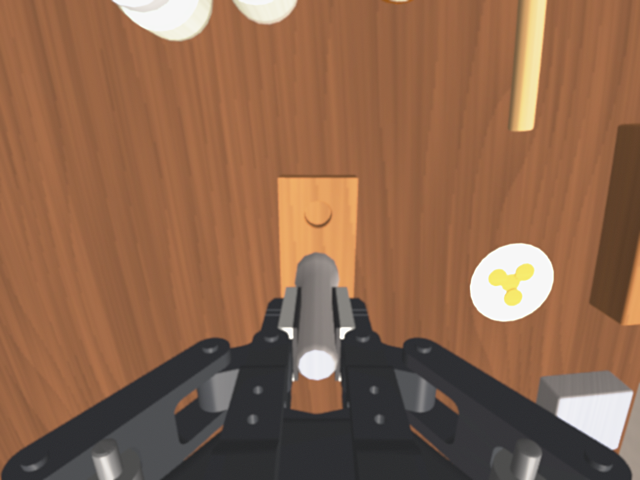

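View pics/s4.png

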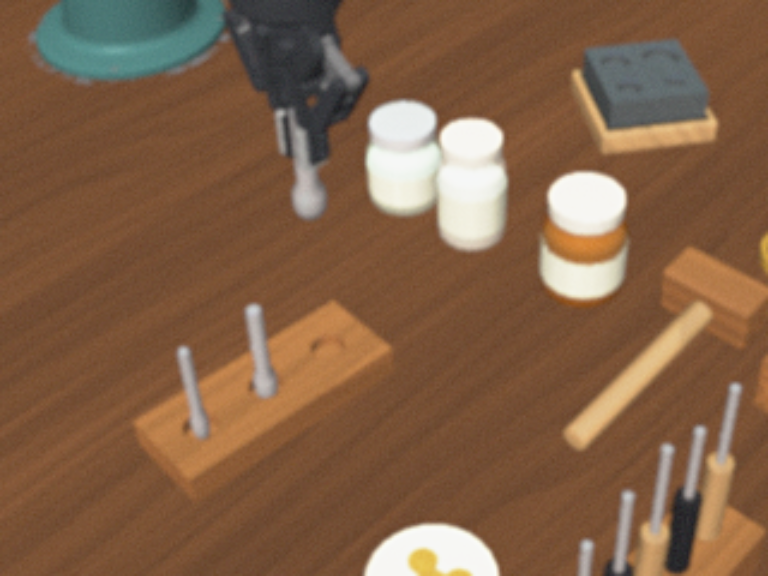

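The wrist and scene pictures show the punch hanging straight in the gripper, with its head at (318,268) and top at (317,364), unchanged from before the lift. The other two punches are still in the rack. I'll carry it across gently.

```bash
python3 -m jog '[[[1,0.7,-0.1,0,0,0,0],[1,2.2,-0.3,0,0,0,0],[1,4.5,-0.6,0,0,0,0],[1,7.5,-1,0,0,0,0],[1,11,-1.5,0,0,0,0],[1,14.5,-2,0,0,0,0],[1,18,-2.5,0,0,0,0],[1,21.5,-3,0,0,0,0],[1,25,-3.5,0,0,0,0],[1,28.5,-4,0,0,0,0],[1,32,-4.5,0,0,0,0],[1,35.5,-5,0,0,0,0]]]'
python3 tgt.py .5238 .2835 .384 -4.4
```

```text
time: 8.02
tool_pos: [0.5309, 0.156, 0.3853]
tcp_rot: [-2.302, -2.138, -0.0]
wrist_force: [0.6, -1.0, -2.0]
width: 0.159
t 8.025 pos [0.5309 0.156  0.3853] shift cm [12.66 -1.65  0.14] turn [-0.     -0.0004  0.0029] F [ 0.62 -0.98 -2.05] w 0.159
```

```bash
python3 -m jog '[[[1,3.4,-0.45,0,0,0,0],[1,6.5,-0.85,0,0,0,0],[1,9,-1.2,0,0,0,0],[1,11,-1.45,0,0,0,0],[1,12.3,-1.6,0,0,0,0],[1,12.8,-1.65,0,0,0,0],[1,12.8,-1.65,0,0,0,0],[1,12.8,-1.65,0,0,0,0],[1,12.8,-1.65,0,0,0,0]]]'
python3 - <<'E'
from h import *
m=bot.camera_model("wrist");im=bot.read_camera("wrist")[:,:,::-1].copy();cv2.imwrite("pics/w5.png",im)
print(proj(m,[[.5238,.2835,.051]]))
im=bot.read_camera("top")[:,:,::-1].copy();cv2.imwrite("pics/t5.png",im)
im=bot.read_camera("scene")[:,:,::-1].copy();cv2.imwrite("pics/s5.png",im)
cv2.imwrite("pics/s5z.png",cv2.resize(im[80:230,290:450],None,fx=4,fy=4,interpolation=cv2.INTER_CUBIC))
E
python3 tgt.py .5238 .2835 .384 -4.4
```

```text
time: 9.15
tool_pos: [0.5254, 0.2818, 0.3852]
tcp_rot: [2.304, 2.135, -0.0]
wrist_force: [-0.1, 0.5, -0.3]
width: 0.161
[[315.61412563 217.69724255]]
t 9.3 pos [0.5254 0.282  0.3852] shift cm [ 0.13 -0.17  0.12] turn [0.     0.     0.0012] F [-0.64  0.15 -1.57] w 0.158
```

View pics/w5.png

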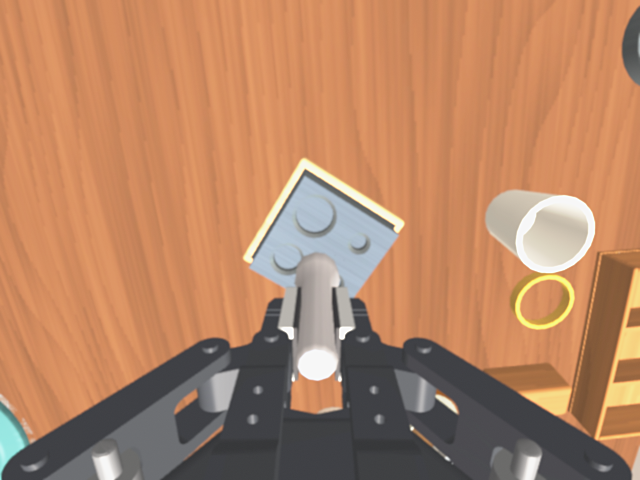

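View pics/s5z.png

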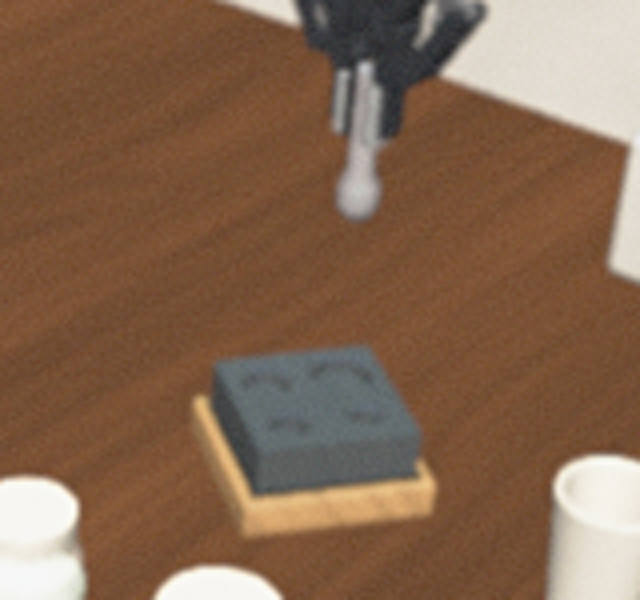

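The wrist picture shows the widest cup at about (315,216), against a predicted (315.6,217.7). The punch is still straight, with its head at (318,268). I'll zoom in for an exact centre and triangulate the block's height across views.

```bash
python3 - <<'E'
from h import *
im=cv2.imread("pics/w5.png")
cv2.imwrite("pics/w5z.png",cv2.resize(im[150:300,230:420],None,fx=4,fy=4,interpolation=cv2.INTER_CUBIC))
s=cv2.imread("pics/scene0.png")
cv2.imwrite("pics/s0z.png",cv2.resize(s[160:215,330:405],None,fx=10,fy=10,interpolation=cv2.INTER_CUBIC))
E
```

```text
(no output)
```

View pics/w5z.png

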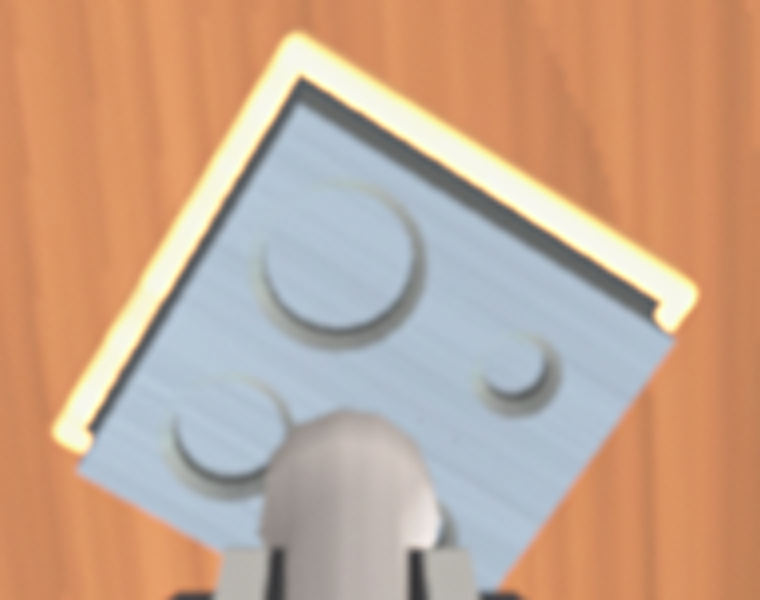

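View pics/s0z.png

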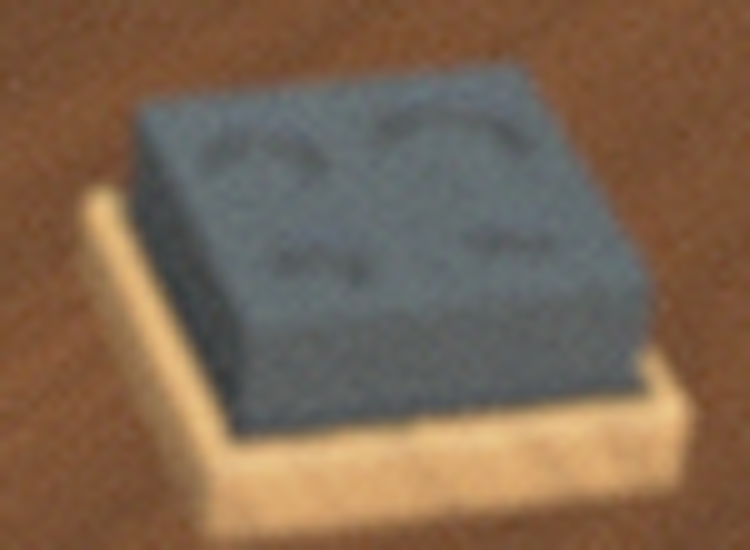

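The wrist zoom puts the wide cup's rim centre at about (315,216.2), and the block's top corners are readable in all three views. I'll triangulate them.

```bash
python3 - <<'E'
from h import *
w=bot.camera_model("wrist");t=bot.camera_model("top");s=bot.camera_model("scene")
W=lambda p:np.array(p)/4+[230-.375,150-.375]
T=lambda p:np.array(p)/7.5+[170-.43,232-.43]
S=lambda p:np.array(p)/10+[330-.45,160-.45]
def tri(vs):
    A=np.zeros((3,3));b=np.zeros(3);L=[]
    for m,p in vs:
        o,D=rays(m,[p]);d=D[0]/np.linalg.norm(D[0]);M=np.eye(3)-np.outer(d,d);A+=M;b+=M@o
    X=np.linalg.solve(A,b);return X.round(4),[(proj(m,X)[0]-p).round(2) for m,p in vs]
for n,a,b,c in(("+y",[302,105],[85,318],[518,65]),("+x",[672,340],[300,62],[648,280]),("-x",[80,465],[345,527],[140,100])):
    print(n,tri([(w,W(a)),(t,T(b))]),tri([(t,T(b)),(s,S(c))]),tri([(w,W(a)),(t,T(b)),(s,S(c))]))
print("-y",tri([(t,T([560,268])),(s,S([245,325]))]))
for z in(.046,.05,.053,.057):print(z,plane(w,[W([340,265])],z),plane(t,[T([204,302])],z))
# floor of cup
# nose of punch: scene s5, top of the head
print(proj(s,[[.5254,.282,.384-.155-.071]]),proj(s,[[.5254,.282,.38-.155-.071]]))
# punch top in wrist
print("top pt",proj(w,[[.5254,.282,.3852-.155+.021]]))
E
```

```text
+y (array([0.5182, 0.3212, 0.0498]), [array([0.81, 0.16]), array([-0.1,  0.3])]) (array([0.5185, 0.3204, 0.0505]), [array([0.14, 0.18]), array([ 0.2 , -0.03])]) (array([0.518 , 0.321 , 0.0499]), [array([0.6 , 0.35]), array([-0.06,  0.38]), array([0.17, 0.01])])
+x (array([0.5991, 0.2602, 0.0439]), [array([ 0.59, -0.11]), array([0.03, 0.24])]) (array([0.5984, 0.2585, 0.053 ]), [array([-0.01, -0.01]), array([-0.02,  0.  ])]) (array([0.5977, 0.2606, 0.0505]), [array([0.7 , 1.59]), array([-0.75,  0.44]), array([0.11, 0.4 ])])
-x (array([0.458 , 0.2396, 0.0443]), [array([0.85, 0.25]), array([-0.17,  0.33])]) (array([0.4596, 0.2386, 0.0526]), [array([-0.4 , -0.48]), array([-0.57,  0.06])]) (array([0.4588, 0.2406, 0.0503]), [array([0.41, 1.53]), array([-1.09, -0.09]), array([-0.4 ,  0.42])])
-y (array([0.5391, 0.1771, 0.0538]), [array([-0.42, -0.51]), array([-0.64,  0.07])])
0.046 [[0.52291125 0.28433566 0.046     ]] [[0.52515558 0.28546808 0.046     ]]
0.05 [[0.5229963  0.28528355 0.05      ]] [[0.52486828 0.28455    0.05      ]]
0.053 [[0.52306008 0.28599447 0.053     ]] [[0.5246528  0.28386144 0.053     ]]
0.057 [[0.52314513 0.28694236 0.057     ]] [[0.5243655  0.28294335 0.057     ]]
[[378.90249541 134.0505857 ]] [[378.74690061 135.57672902]]
top pt [[320.58062995 358.54425833]]
```

Both views, each referred to where it saw the punch itself, give a tool target of about (0.5237, 0.2856). The block's top is at about 0.050 m. I'll descend to about 2 cm above it and look again.

```bash
python3 -m jog '[[[1,0.1,-0.05,0.5,0,0,0],[1,0.2,-0.1,1.7,0,0,0],[1,0.35,-0.2,3.5,0,0,0],[1,0.35,-0.2,5.5,0,0,0],[1,0.35,-0.2,7.3,0,0,0],[1,0.35,-0.2,8.6,0,0,0],[1,0.35,-0.2,9.2,0,0,0],[1,0.35,-0.2,9.2,0,0,0],[1,0.35,-0.2,9.2,0,0,0]]]'
python3 - <<'E'
from h import *
im=bot.read_camera("wrist")[:,:,::-1].copy();cv2.imwrite("pics/w6.png",im)
cv2.imwrite("pics/w6z.png",cv2.resize(im[150:300,220:420],None,fx=4,fy=4,interpolation=cv2.INTER_CUBIC))
im=bot.read_camera("scene")[:,:,::-1].copy();cv2.imwrite("pics/s6.png",im)
cv2.imwrite("pics/s6z.png",cv2.resize(im[115:225,320:420],None,fx=5.4,fy=5.4,interpolation=cv2.INTER_CUBIC))
E
python3 tgt.py .5237 .2856 .2633 -4.4
```

```text
time: 10.42
tool_pos: [0.5239, 0.2863, 0.294]
tcp_rot: [2.303, 2.136, 0.002]
wrist_force: [0.3, -0.1, -1.2]
width: 0.158
t 10.525 pos [0.5239 0.2863 0.2942] shift cm [-0.07 -0.02  3.09] turn [ 0.0015 -0.0009  0.0018] F [ 0.55  0.77 -0.95] w 0.158
```

View pics/w6z.png

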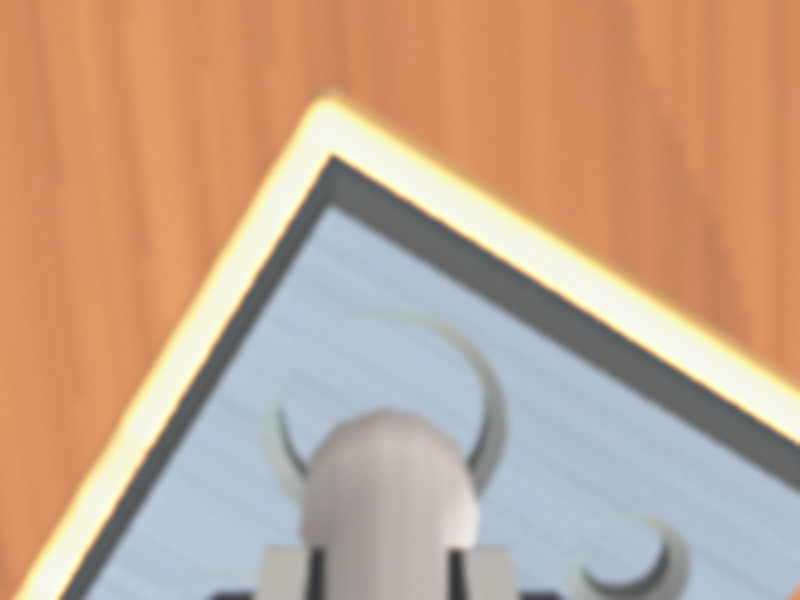

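View pics/s6z.png

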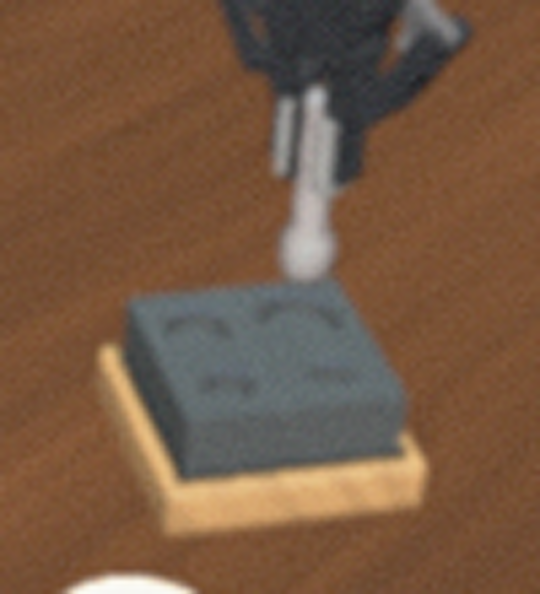

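In the wrist zoom the cup's rim spans columns 265–507, centre 386. The punch head spans 303–478, centre 390, so it is centred side to side. The scene zoom shows the nose just above and behind the wide cup. Next I'll check the fore-aft position.

```bash
python3 - <<'E'
from h import *
w=bot.camera_model("wrist");s=bot.camera_model("scene")
# wrist: rim points -> plane -> circle fit
p=np.array([[265,420],[290,490],[400,310],[470,345],[507,420],[495,470]])/4+[220-.375,150-.375]
for z in(.047,.05,.053):
  X=plane(w,p,z)[:,:2];A=np.c_[2*X,np.ones(len(X))];c=np.linalg.lstsq(A,(X**2).sum(1),rcond=None)[0]
  print(z,c[:2].round(4),np.sqrt(c[2]+c[:2]@c[:2]).round(4))
# scene: head centre/ nose expected vs seen
f=lambda q:(q-[320-.41,115-.41])*5.4
n=.2942-.2233
print(f(proj(s,[[.5239,.2861,n],[.5239,.2861,n+.012],[.5239,.2861,n+.092],[.5237,.2848,.05]])))
# wrist head sides
print((proj(w,[[.5239,.2861,n+.012],[.5239,.2861,n+.092]])-[220-.375,150-.375])*4)
E
```

```text
0.047 [0.5226 0.2834] 0.0198
0.05 [0.5227 0.2845] 0.0195
0.053 [0.5228 0.2855] 0.0192
[[305.14669019 272.87564595]
 [307.52366761 249.98566866]
 [323.9528676   90.52164613]
 [299.04422478 313.09479212]]
[[393.97994348 494.61931076]
 [401.62438053 858.01955317]]
```

```bash
python3 -m jog '[[[1,-0.05,0,0.5,0,0,0],[1,-0.1,0,1.2,0,0,0],[1,-0.1,0,1.8,0,0,0],[1,-0.1,0,2.2,0,0,0],[1,-0.1,0,2.2,0,0,0],[1,-0.1,0,2.2,0,0,0]]]'
python3 tgt.py .5238 .2852 .2633 -4.4
python3 -m jog '[[[1,0,0,0.1,0,0,0],[1,0,0,0.2,0,0,0],[1,0,0,0.3,0,0,0],[1,0,0,0.3,0,0,0]]]'
python3 -m jog '[[[1,0,0,0.1,0,0,0],[1,0,0,0.2,0,0,0],[1,0,0,0.2,0,0,0]]]'
```

```text
time: 11.28
tool_pos: [0.5235, 0.2851, 0.2713]
tcp_rot: [2.303, 2.137, 0.0]
wrist_force: [-0.9, 0.3, -1.9]
width: 0.157
t 11.275 pos [0.5235 0.2851 0.2713] shift cm [0.01 0.03 0.8 ] turn [ 0.0002 -0.0001  0.0018] F [-0.93  0.29 -1.86] w 0.157
time: 11.78
tool_pos: [0.5234, 0.2851, 0.2681]
tcp_rot: [-2.303, -2.137, 0.0]
wrist_force: [0.7, 0.2, -2.7]
width: 0.158
time: 12.15
tool_pos: [0.5234, 0.285, 0.266]
tcp_rot: [-2.303, -2.137, 0.0]
wrist_force: [-0.0, -0.7, -2.5]
width: 0.156
```

```bash
for i in 1; do python3 -m jog '[[[1,0,0,0.1,0,0,0],[1,0,0,0.1,0,0,0]]]'; done; python3 -m jog '[[[1,0,0,0.1,0,0,0],[1,0,0,0.1,0,0,0]]]'; python3 -m jog '[[[1,0,0,0.1,0,0,0],[1,0,0,0.1,0,0,0]]]'
```

```text
time: 12.4
tool_pos: [0.5235, 0.2851, 0.2655]
tcp_rot: [2.303, 2.137, 0.0]
wrist_force: [-1.1, -0.7, -0.3]
width: 0.162
time: 12.65
tool_pos: [0.5235, 0.2852, 0.2647]
tcp_rot: [2.303, 2.137, 0.001]
wrist_force: [-1.6, -1.7, 3.4]
width: 0.16
time: 12.9
tool_pos: [0.5235, 0.2852, 0.2639]
tcp_rot: [2.303, 2.137, 0.001]
wrist_force: [-1.8, -1.1, 6.4]
width: 0.165
```

The force rises at about 4 N per mm from TCP z 0.2658 on, so the floor is at about 0.0425 and the top face at about 0.0525. That matches the pad's stiffness and the two-view height, so the punch is seated. I'll ease off slightly and let it rest.

```bash
python3 -m jog '[[[1,0,0,-0.04,0,0,0],[1,0,0,-0.04,0,0,0],[1,0,0,-0.04,0,0,0],[1,0,0,-0.04,0,0,0],[1,0,0,-0.04,0,0,0],[1,0,0,-0.04,0,0,0],[1,0,0,-0.04,0,0,0],[1,0,0,-0.04,0,0,0]]]'
python3 - <<'E'
from h import *
w=bot.camera_model("wrist")
im=bot.read_camera("wrist")[:,:,::-1].copy();cv2.imwrite("pics/w7z.png",cv2.resize(im[180:400,220:420],None,fx=2.7,fy=2.7,interpolation=cv2.INTER_CUBIC))
s=bot.read_state();print(s["wrist_force"],s["torque"],s["tool_pos"])
im=bot.read_camera("scene")[:,:,::-1].copy()
cv2.imwrite("pics/s7z.png",cv2.resize(im[115:225,320:420],None,fx=5.4,fy=5.4,interpolation=cv2.INTER_CUBIC))
E
```

```text
time: 13.9
tool_pos: [0.5235, 0.2852, 0.2642]
tcp_rot: [2.303, 2.137, 0.001]
wrist_force: [-2.1, -1.8, 4.8]
width: 0.16
[-1.45532847 -0.99895111  4.99931606] [-0.20542805  0.49357985  0.00085453] [0.52356264 0.28513728 0.26425224]
```

View pics/w7z.png

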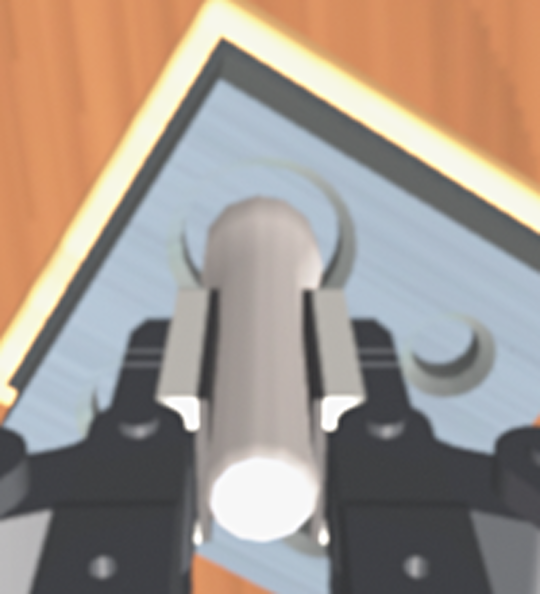

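View pics/s7z.png

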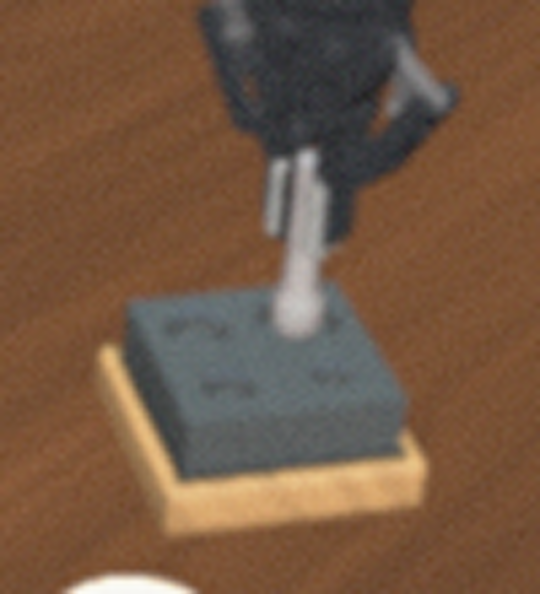

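The zooms show the head inside the widest cup, with head columns 203–323 centred on rim columns 170–355. The load is about 6 N and it has held for over a second. Raising straight up by about 21.7 mm, so the nose is about 10 mm above the face.

```bash
python3 -m jog '[[[1,0,0,-0.2,0,0,0],[1,0,0,-0.6,0,0,0],[1,0,0,-1.1,0,0,0],[1,0,0,-1.6,0,0,0],[1,0,0,-2,0,0,0],[1,0,0,-2.15,0,0,0],[1,0,0,-2.15,0,0,0],[1,0,0,-2.15,0,0,0],[1,0,0,-2.15,0,0,0],[1,0,0,-2.15,0,0,0]]]'
python3 - <<'E'
from h import *
w=bot.camera_model("wrist");s=bot.camera_model("scene")
im=bot.read_camera("wrist")[:,:,::-1].copy();cv2.imwrite("pics/w8z.png",cv2.resize(im[180:400,220:420],None,fx=2.7,fy=2.7,interpolation=cv2.INTER_CUBIC))
S=bot.read_state();print(S["wrist_force"],S["torque"],S["tool_pos"],R.from_rotvec(S["tcp_rot"]).as_matrix()[2])
im=bot.read_camera("scene")[:,:,::-1].copy();cv2.imwrite("pics/s8.png",im)
cv2.imwrite("pics/s8z.png",cv2.resize(im[115:225,320:420],None,fx=5.4,fy=5.4,interpolation=cv2.INTER_CUBIC))
n=S["tool_pos"]-[0,0,.2233];print((proj(s,[n,n+[0,0,.012],n+[0,0,.092]])-[320-.41,115-.41])*5.4)
im=bot.read_camera("top")[:,:,::-1].copy();cv2.imwrite("pics/t8.png",im)
E
python3 tgt.py .5238 .2851 .2859 -4.4
```

```text
time: 15.25
tool_pos: [0.5234, 0.285, 0.2849]
tcp_rot: [-2.303, -2.137, 0.0]
wrist_force: [0.5, -0.4, -0.2]
width: 0.158
[ 0.67238965  0.09928554 -1.18809575] [-0.01935348 -0.04750685 -0.00400019] [0.52339003 0.28506931 0.28492531] [-1.37149637e-04 -2.37419530e-04 -9.99999962e-01]
[[301.08840611 290.87096517]
 [303.43589353 268.17700996]
 [319.66318104 110.07959613]]
t 15.4 pos [0.5234 0.2851 0.285 ] shift cm [ 0.01  0.04 -0.09] turn [-0.0001  0.      0.0018] F [ 0.43 -0.5  -2.09] w 0.158
```

View pics/w8z.png

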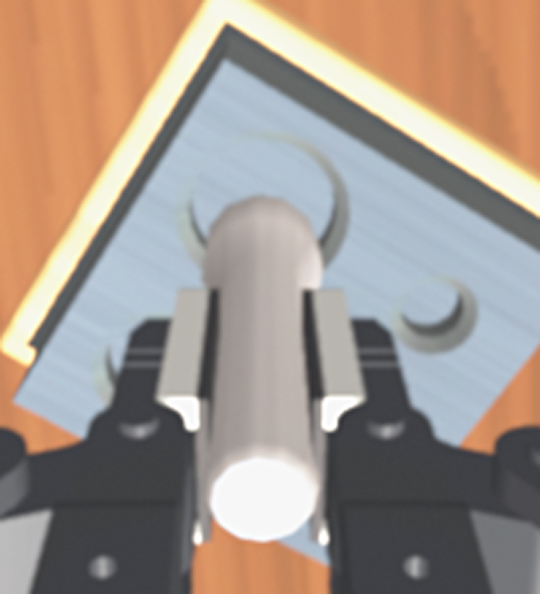

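View pics/s8z.png

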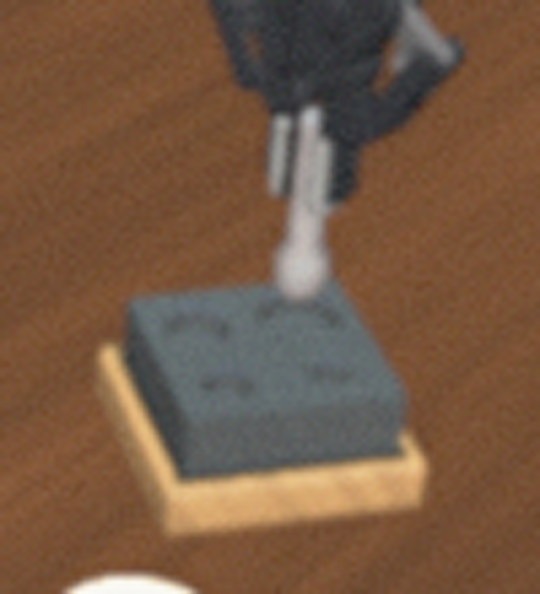

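View pics/s8.png

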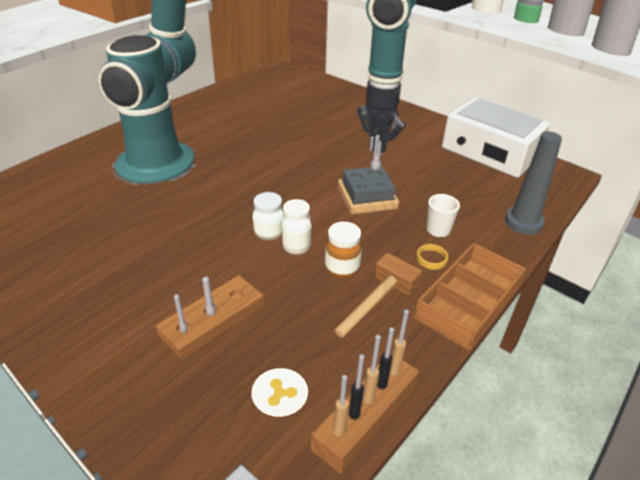

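The pictures show the punch upright and clear over the wide cup, with rim centre at column 264 and head centre at 263. The jars and the other two punches are where they were. The gap is about 9 mm, so I'll trim up 1 mm, settle, and hand in.

```bash
python3 -m jog '[[[1,0,0.03,-0.09,0,0,0],[1,0,0.03,-0.09,0,0,0],[1,0,0.03,-0.09,0,0,0],[1,0,0.03,-0.09,0,0,0],[1,0,0.03,-0.09,0,0,0],[1,0,0.03,-0.09,0,0,0]]]'
python3 - <<'E'
from h import *
s=bot.read_state();print(s["time"],s["tool_pos"],s["wrist_force"],abs(s["joint_vel"]).max(),s["width"])
a=cv2.imread("pics/top0.png").astype(int);b=cv2.imread("pics/t8.png").astype(int)
d=(abs(a-b).max(2)>60).astype(np.uint8);n,l,st,c=cv2.connectedComponentsWithStats(d)
print([(x.tolist()) for x in st[1:] if x[4]>8])
bot.finish_job()
E
```

```text
time: 16.15
tool_pos: [0.5237, 0.2851, 0.286]
tcp_rot: [-2.303, -2.137, 0.0]
wrist_force: [0.0, -0.8, -1.2]
width: 0.159
16.15 [0.52371602 0.28505479 0.28596663] [ 0.00390927 -0.76607083 -1.16606161] 0.0013757825309561648 0.15861893867526417
[[91, 212, 144, 268, 19469], [166, 219, 10, 11, 31], [407, 258, 14, 12, 104], [194, 267, 6, 7, 30], [0, 403, 22, 26, 324]]
the job is handed in; nothing more can be done
```

The punch with the biggest head came out of the rack, was carried over the jars, and was seated in the block's widest cup. I handed the job in at 16.2 s with it held just above that cup.

- **Carry:** the nose travelled at about 0.16 m, and the tallest jar is 0.105 m.
- **Seating:** it touched the cup floor at TCP z ≈ 0.266. The force then rose about 4 N per mm, to about 8 N at most. I eased it off and let it rest at about 6–7 N for just over a second.
- **Final hold:** the nose is about 10 mm above the block's top face. The tool is vertical to under 0.1° and the joints are still. The wrist force is back to roughly the punch's own weight, so it is touching nothing else.
- **Centring:** the last wrist picture puts the punch within about 1 mm of the cup's centre side to side. Fore and aft, the cameras agreed only to about 1–2 mm.
- **Other things:** comparing the overhead pictures before and after the job showed changes only at the arm, the block area it covers, and the emptied hole. The other two punches are still in the rack.

The cameras put the block's height anywhere from about 44 to 54 mm. I set the final gap from the contact height instead (top face about 52.6 mm). I took no picture after the last 1 mm upward trim; the position reading shows it was reached.

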